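# Fit the rover's deck board

### The job

Lift the blue deck board out of its grey tray by its battery block, lay it on the padded rest and let go, then take it again by its two long sides. With its rear end raised, slide the tongue under the orange lip at the front of the rover, then lower the deck gently, without letting it drop or slam, until it lies flat and square between the lip and the rear stop. Let go of it, and leave the jar, the beaker and the screwdriver where they are.

Things in the scene. Friction and masses are not known exactly. Their poses are not given: they have to be found in the camera images.
- deck_mid (a point): Centre (half-way up) of the loose blue deck board, 170 x 60 x 10 mm; x along its length to its rear end, z out of its top. At its front (-x) end a tongue sticks out and a black block stands on top. Mass centre about 30 mm in front. In the tray only 4 mm is free beside its long sides: take it by the block there. Later grip it across its 60 mm width near its middle.
- deck_tongue (a point): Front tip of the deck's aluminium tongue, half-way up the tongue; at (-101, 0, -2.5) mm from deck_mid, same axes. Tongue 16 mm long, 5 mm thick, flush with the deck's underside, 42 mm wide, 36 mm over its last 7 mm. The deck's square front shoulder is 16 mm behind this tip.
- deck_block (a point): Centre of the black battery block with a yellow stripe, fixed on the deck; at (-68, 0, 18) mm from deck_mid, same axes. 18 mm along the deck (x), 50 mm across (y), 26 mm high: its top is 13 mm above this point, the deck's top face 13 mm below. Grip it across its 18 mm, fingers closing along the deck's x.
- deck: The same deck board, about 0.17 kg; origin on its underside, 5 mm below deck_mid, same axes.
- tray: Fixed shallow grey tray, 206 x 80 x 13 mm; origin at the centre of its underside, x along its length, z up. The deck lies flat on its 3 mm floor, tongue to the tray's -x end, its top face level with the tray's rim.
- rest: Fixed padded rest, a wooden block with a black rubber top: 140 x 40 mm, 24 mm high; origin at the centre of its underside, x along its length, z up. The deck laid along it, centred, overhangs it by 10 mm at both long sides, so that fingers can pass down beside it.
- rover: Fixed rover; origin on the bench below the middle of its deck bay, x front to rear, z up. Mast with grey camera head (84 mm wide, top 165 mm high) begins 113 mm in front of the origin. Black wheels, tops 71 mm high, 28 to 54 mm off the centre line, reach from 111 to 45 mm in front of the origin and 37 to 103 mm behind it; between them the chassis is 46 mm wide, free for fingers beside it.
- bay_mid (a point): Where deck_mid belongs when home, 80 mm above the bench; rover's axes, so deck x = rover x. The deck then rests on aluminium ledges (5 mm below this point; 75 to 45 mm in front, 45 to 85 mm behind). Lip face 89 mm in front, orange rear stop 89 mm behind (9 mm higher than the ledges, leaning outward): 4 mm of play each way, so the deck cannot be slid in flat.
- groove_mouth (a point): Centre of the mouth of the groove under the orange lip, 89 mm in front of and 2.5 mm below bay_mid; rover's axes. The groove runs 18 mm deep to -x and is 50 mm wide. Roof (underside of the lip) 5 mm above this point, lip top 10 mm above; below it is open for 17 mm, so the tongue can dip in with the deck slanting 10 to 25 degrees, rear end up.
- jar: Loose glass jar with white cap, 90 mm across, 130 mm high, origin under its centre. Bystander.
- beaker: Loose glass beaker, 70 mm across, 85 mm high, origin under its centre. Bystander.
- driver: Loose red-handled screwdriver, 170 mm long, lying beyond the work between jar and beaker; origin midway along it. Bystander.
There are look-alikes about, which are no part of the job. Of the things that look like the deck, the larger one is meant. Several things look just like the rest: the one meant starts nearest to the robot's base.

How it is judged:
By the outcome, as a careful person would: the job done as asked, in the order asked, and still so for the second after the job is handed in, with the robot touching nothing.
It also fails if it takes over 61 s, if anything falls off the work surface, if the arm or the gripper's body presses on something with over 40 N, if the wrist force passes 120 N, or if a joint passes its speed limit or range.

### The arm

A 7-joint arm with a two-finger parallel gripper is mounted at the origin on the work surface. World frame = base frame: x ahead of the robot, y to its left, z up, the work surface at z = 0. Lengths are in mm, angles in rad, forces in N, time in s.
With the tool pointing down it reaches from about 425 to 875 mm from the base axis. Payload 4.7 kg.
Tool frame: the origin (TCP) lies at the very end of the fingers, on their centre line; the grasp point (between the pads) lies 19 mm behind it (r.grip_point_offset is the distance from the TCP to the grasp point, in mm); z points along the fingers, y is the direction in which the jaws open and shut (so a half turn about z gives the same grasp; the last joint's range is limited). The gripper opens to 85 mm and grips with 20 to 120 N. Pads are 22 mm wide; open, the fingers measure 114 mm over their backs; the gripper's body (76 mm by 85 mm) begins 54 mm behind the grasp point. The pads swing forward as they close: fully open they stand 13 mm farther back than shut.
Start: joints at [1.298, 0.321, -0.07, 1.45, 0.023, 1.371, -0.057], TCP at [183.854, -623.476, 231.349] pointing down, gripper open.
Joint ranges: [-2.86, 2.86], [-0.3, 2.09], [-1.38, 1.24], [0.06, 2.45], [-1.56, 4.7], [0.09, 2.05], [-2.69, 2.69]. Speed limits (rad/s): [2.57, 2.57, 3.14, 3.14, 3.14, 3.14, 3.14].

### API

Orientations are given as a rotation vector (axis times angle).
In Python, from plant import r gives the robot as it stands.
- The arm moves only by the shell command python3 -m crank 'ROWS' [OPENING] [FORCE]. ROWS is text: rows parted by semicolons, each of 4 numbers parted by spaces: the shift along the world's x, y, z normalised to -1 to 1, where 1 is 20 cm, then the turn about the world's z normalised to -1 to 1, where 1 is pi rad. A call has exactly 5 rows; each row is the pose to reach, as a shift and turn from the pose commanded when the call began, turning the shorter way round; what a row does not reach only later rows make up. A row lasts 1/12 s, in which the tool goes at most 41.7 mm and 7.16 degrees, less where a joint would pass 70% of its speed; a pose out of reach is approached as far as the arm can. A call with a number of a shift or a turn outside -1 to 1 is refused whole. A call with a gripper value outside its range is refused whole. OPENING is the closure, from -1 (fully open) to 1 (shut), set as the call begins (- or left out, the last holds). The fingers move at their own pace and stop on an object; FORCE is the grip in N (left out, the last holds). Time passes only in rows, so rows that repeat a pose let the fingers close, or fill a call up. It gives the time, the measured TCP pose, the force and the opening at its end, in the units of the state.
- r.sense(): the state, without advancing time (a new reading comes with each control period).
- r.read_camera(name): name is "scene" or "top" or "wrist"; returns a dict with "color" (420x560x3 uint8, red, green, blue), "intrinsics" (3x3 intrinsics, pixels), "position" and "orientation" of the camera in the world; the wrist camera has in their place "T_tool_cam" (4x4, takes a point from camera to tool coordinates, whose origin is the TCP and whose axes are the flange's). Camera axes: x right, y down, z forward; pixel columns grow to the right and rows downward; lengths in mm; the calibration is good to about 2 mm. A picture is of the moment at which its call begins: read the wrist's pose just before it. There is no depth.
- r.finish_job(): hands the job in, once; it reports no verdict.
The state is a dict: "t": time; "joint_positions": joint angles; "qd": joint speeds; "tau": joint torques, N m; "tcp_pos": TCP position; "ee_rot": TCP orientation; "force": force on the tool from outside, world axes, zero at the start; "moment": the same for the moment, N m; "opening": finger opening in mm.
Only numpy, scipy, OpenCV 4.12 (cv2) and the standard library are available. Lean on these libraries where they do the work, as an engineer would, in place of code of your own. Each camera call takes 0.05 s, during which the arm holds its last target. There are 200 camera calls.

## Working session

There is one attempt and no reset: what is moved stays moved. The work goes in short steps, Python scripts to look and compute and a shell command to move; the robot and the scene stay as the last step left them, time stands still between calls to the robot, and variables do not carry over. Pictures are saved under pics/ and viewed, about 8 in all and at most 12, crops included, and the job is handed in when it is done.

```bash
mkdir -p pics; ls; python3 - <<'E'
from plant import r
import cv2
for n in("scene","top"):
    c=r.read_camera(n); cv2.imwrite(f"pics/{n}0.png",cv2.cvtColor(c["color"],cv2.COLOR_RGB2BGR))
    print(n,c["intrinsics"],c["position"],c["orientation"])
print(r.sense(), r.grip_point_offset)
c=r.read_camera("wrist");print(c["intrinsics"],c["T_tool_cam"])
E
```

```text
pics
scene [[433.58841079   0.         286.11487798]
 [  0.         433.58841079 205.1535367 ]
 [  0.           0.           1.        ]] [1178.697871     -7.52664217 1120.65230581] [-2.07288087 -1.72746867  0.48459875]
top [[512.13286438   0.         278.27796278]
 [  0.         512.13286438 223.25060541]
 [  0.           0.           1.        ]] [ 357.37871588   73.46513214 1400.37477254] [-2.12250649  2.14026105 -0.19032656]
{'t': 0.1, 'joint_positions': array([ 1.29809354,  0.32176125, -0.07008122,  1.45162356,  0.02257036,
        1.37078569, -0.05690005]), 'qd': array([-1.32411895e-05, -1.81817512e-03, -9.60023474e-04, -2.87834664e-03,
        6.85623817e-05,  2.06932061e-03,  3.09249237e-03]), 'tau': array([-3.00828742e-04, -4.94876468e+01, -3.84100014e-01, -3.15212309e+01,
        1.28938511e-02,  7.40602874e-03, -2.55780446e-05]), 'tcp_pos': array([ 183.69392493, -622.97217409,  230.28937023]), 'ee_rot': array([-3.10759774e+00, -4.48745772e-01,  5.07552660e-04]), 'force': array([ 0.65948106, -0.61395354,  0.57306788]), 'moment': array([ 0.02515108, -0.01813937,  0.04367413]), 'opening': 85.20590125609165} 18.700000000000003
[[329.77040171   0.         277.80724491]
 [  0.         329.77040171 204.54524523]
 [  0.           0.           1.        ]] [[ 2.76355192e-04 -9.55935072e-01 -2.93578033e-01  7.44978462e+01]
 [ 9.99999732e-01  6.52757996e-05  7.28786448e-04 -4.94465351e-01]
 [-6.77508985e-04 -2.93578156e-01  9.55934834e-01 -1.42513408e+02]
 [ 0.00000000e+00  0.00000000e+00  0.00000000e+00  1.00000000e+00]]
```

View pics/scene0.png

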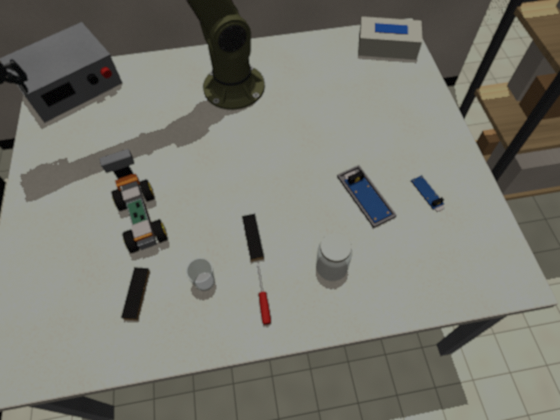

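View pics/top0.png

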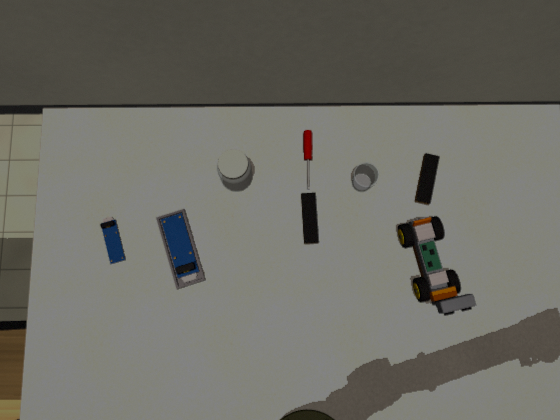

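The top view shows two blue boards: the large one in its tray at (180,245) and a small one at (113,241). The two black bars that look like the rest are at (310,218) and (427,178). The robot base is near (305,430). So I take the large board at (180,245) as the deck and the bar at (310,218) as the rest, since it is nearest the base. Next I confirm this in a crop and measure.

```bash
cat > h.py <<'E'
from plant import r
import cv2, numpy as np
from scipy.spatial.transform import Rotation as R
def cam(n):
    s=r.sense(); c=r.read_camera(n)
    if n=="wrist":
        T=np.eye(4);T[:3,:3]=R.from_rotvec(s["ee_rot"]).as_matrix();T[:3,3]=s["tcp_pos"];T=T@c["T_tool_cam"]
        c["P"],c["R"]=T[:3,3],T[:3,:3]
    else: c["P"],c["R"]=np.array(c["position"]),R.from_rotvec(c["orientation"]).as_matrix()
    c["hsv"]=cv2.cvtColor(c["color"],cv2.COLOR_RGB2HSV); return c
def ray(c,u,v,z):
    d=c["R"]@np.linalg.solve(c["intrinsics"],[u,v,1.]); return c["P"]+d*(z-c["P"][2])/d[2]
def proj(c,p):
    q=c["intrinsics"]@(c["R"].T@(np.asarray(p,float)-c["P"])); return q[:2]/q[2]
def save(c,n,box=None,k=1):
    im=cv2.cvtColor(c["color"],cv2.COLOR_RGB2BGR)
    if box: im=im[box[1]:box[3],box[0]:box[2]]
    cv2.imwrite(f"pics/{n}.png",cv2.resize(im,None,fx=k,fy=k,interpolation=cv2.INTER_CUBIC))
def rect(c,m,z,box=None):
    "largest blob's min-area rectangle on the plane z: centre, size, yaw of long axis (deg)"
    m=m.astype(np.uint8)
    if box: b=np.zeros_like(m);b[box[1]:box[3],box[0]:box[2]]=1;m=m*b
    k=max(cv2.findContours(m,cv2.RETR_EXTERNAL,cv2.CHAIN_APPROX_NONE)[0],key=cv2.contourArea)[:,0]
    w=np.array([ray(c,u,v,z)[:2] for u,v in k],np.float32)
    (cx,cy),(a,b),t=cv2.minAreaRect(w)
    if a<b:a,b,t=b,a,t+90
    return np.round([cx,cy,a,b,(t+90)%180-90],1)
E
python3 - <<'E'
from h import *
c=cam("top"); H,S,V=[c["hsv"][...,i].astype(int) for i in range(3)]
blue=(H>100)&(H<130)&(S>120)
print("deck blue",rect(c,blue,13,(150,190,215,300)),"small",rect(c,blue,13,(90,200,135,280)))
sat=V<125
print("tray",rect(c,V<150,13,(150,200,212,295)))
for n,b in(("restA",(290,185,330,250)),("restB",(405,140,450,212))): print(n,rect(c,(V<80),24,b))
org=(H>5)&(H<18)&(S>180)
print("lip",rect(c,org,87.5,(425,280,465,305)),"stop",rect(c,org,84,(405,210,440,232)))
print("V samples",V[245,150:215:4],V[218,295:325:3])
save(c,"crop1",(90,120,490,330),2)
E
```

```text
deck blue [545.4 338.2 169.1  58.8  17.5] small [556.5 521.3 113.7  39.6  16.3]
tray [541.  336.5 262.2 169.    0.8]
restA [615.2 -17.4 140.8  40.9   2.5]
restB [ 723.6 -344.6  144.4   44.7  -14.4]
lip [ 404.  -348.2   73.7   27.6  -74.2] stop [ 592.7 -305.9   53.5   12.4  -77.4]
V samples [132 132 131 131  48  85  86  86  85  86  76  80 131 131 129 132 132] [133 132 123  18  13  14  18  33 132 131]
```

View pics/crop1.png

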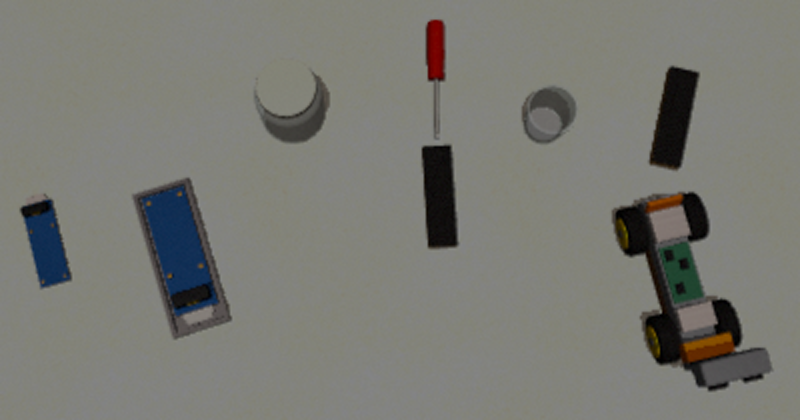

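The crop confirms it. The large deck lies in its tray with its block end toward the base. The rest is the bar at crop (439,196). The rover sits at the right with its mast toward the base. I now move over the deck.

```bash
python3 -m crank '.14 .14 0 .04; .28 .28 0 .08; .42 .42 0 .12; .56 .56 0 .16; .7 .7 0 .19' -1
python3 -m crank '.14 .14 0 .04; .28 .28 0 .08; .42 .42 0 .12; .56 .56 0 .16; .7 .7 0 .19'
python3 -m crank '.1 .18 0 .03; .2 .36 0 .06; .3 .54 0 .09; .4 .72 0 .11; .5 .9 0 .126'
python3 -m crank '0 .2 0 0; 0 .4 0 0; 0 .6 0 0; 0 .8 0 0; 0 1 0 0'
python3 -m crank '-.02 .2 0 0; -.04 .4 0 0; -.06 .6 0 0; -.1 .8 0 0; -.14 1 0 0'
python3 -m crank '-.1 .1 0 0; -.2 .2 0 0; -.28 .3 0 0; -.28 .3 0 0; -.28 .3 0 0'
cat >> h.py <<'E'
def tool():
    s=r.sense(); M=R.from_rotvec(s["ee_rot"]).as_matrix()
    print("t %.2f tcp %s yaw_y %.1f open %.1f F %s j7 %.2f"%(s["t"],np.round(s["tcp_pos"],1),np.degrees(np.arctan2(M[1,1],M[0,1])),s["opening"],np.round(s["force"],1),s["joint_positions"][6])); return s
E
python3 - <<'E'
from h import *
tool(); c=cam("wrist"); save(c,"w1"); np.save("w1.npy",c,allow_pickle=True)
H,S,V=[c["hsv"][...,i].astype(int) for i in range(3)]
print(rect(c,(H>100)&(H<130)&(S>120),13))
E
```

```text
t: 0.62
tcp_pos: [324.8, -481.9, 231.2]
ee_rot: [2.836, 1.351, -0.0]
force: [0.5, -0.9, -0.4]
opening: 85.1
t: 1.03
tcp_pos: [464.8, -341.9, 231.4]
ee_rot: [2.313, 2.126, -0.0]
force: [0.6, -0.3, -1.0]
opening: 85.5
t: 1.45
tcp_pos: [564.4, -161.7, 231.4]
ee_rot: [1.854, 2.536, -0.0]
force: [0.2, -1.8, 0.6]
opening: 85.7
t: 1.87
tcp_pos: [563.4, 38.3, 231.4]
ee_rot: [1.857, 2.533, -0.0]
force: [1.5, -0.7, -0.8]
opening: 85.8
t: 2.28
tcp_pos: [535.3, 238.1, 231.3]
ee_rot: [1.858, 2.533, -0.0]
force: [1.7, 0.2, -0.0]
opening: 85.2
t: 2.7
tcp_pos: [478.6, 298.0, 231.5]
ee_rot: [1.852, 2.537, 0.0]
force: [0.4, -0.8, 0.5]
opening: 85.3
t 2.70 tcp [478.6 298.  231.5] yaw_y 17.7 open 85.3 F [ 0.4 -0.8  0.5] j7 -0.43
[543.8 341.4 168.7  59.1  17.8]
```

View pics/w1.png

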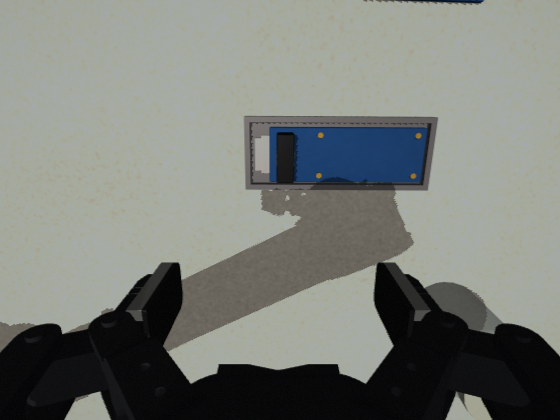

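The wrist view shows the deck in its tray, with the block at (286,158) and the white tongue at its left. The top camera gives deck_mid (545.4,338.2) and the wrist (543.8,341.4), so I use a mean. The yaw is about 17.7°. Now I descend on the block and grip.

```bash
python3 -m crank '0 .1 -.2 0; 0 .11 -.4 0; 0 .11 -.6 0; 0 .11 -.7 0; 0 .11 -.8 0' -1
python3 -m crank '0 0 -.1 0; 0 0 -.2 0; 0 0 -.25 0; 0 0 -.275 0; 0 0 -.275 0' -1
python3 -m crank '0 0 0 0; 0 0 0 0; 0 0 0 0; 0 0 0 0; 0 0 0 0' 1 80
python3 -m crank '0 0 0 0; 0 0 0 0; 0 0 0 0; 0 0 0 0; 0 0 0 0'
python3 - <<'E'
from h import *
tool()
E
```

```text
t: 3.17
tcp_pos: [480.1, 315.9, 68.3]
ee_rot: [-1.86, -2.53, 0.005]
force: [0.9, -0.7, 0.4]
opening: 85.3
t: 3.58
tcp_pos: [480.0, 317.3, 15.4]
ee_rot: [-1.859, -2.532, 0.003]
force: [-0.0, -0.6, 0.7]
opening: 85.4
t: 4.0
tcp_pos: [480.2, 318.7, 17.0]
ee_rot: [1.857, 2.533, 0.001]
force: [-0.4, -0.6, 0.5]
opening: 25.3
t: 4.42
tcp_pos: [480.2, 318.8, 17.1]
ee_rot: [1.857, 2.533, 0.001]
force: [-1.1, -0.7, 6.7]
opening: 16.3
t 4.42 tcp [480.2 318.8  17.1] yaw_y 17.5 open 16.3 F [-1.1 -0.7  6.7] j7 -0.63
```

```bash
python3 -m crank '0 0 .02 0; 0 0 .06 0; 0 0 .12 0; 0 0 .2 0; 0 0 .3 0'
python3 -m crank '0 0 .1 0; 0 0 .2 0; 0 0 .3 0; 0 0 .35 0; 0 0 .35 0'
python3 - <<'E'
from h import *
tool(); c=cam("wrist"); save(c,"w2"); H,S,V=[c["hsv"][...,i].astype(int) for i in range(3)]
print(rect(c,(H>100)&(H<130)&(S>120),130))
E
```

```text
t: 4.83
tcp_pos: [479.0, 318.0, 76.7]
ee_rot: [-1.856, -2.533, 0.003]
force: [0.5, 0.4, -1.9]
opening: 16.3
t: 5.25
tcp_pos: [481.2, 319.7, 149.4]
ee_rot: [1.856, 2.532, 0.007]
force: [-0.3, 0.2, -2.7]
opening: 16.4
t 5.25 tcp [481.2 319.7 149.4] yaw_y 17.5 open 16.4 F [-0.3  0.2 -2.7] j7 -0.53
[550.2 337.5 179.3  67.6  17.3]
```

View pics/w2.png

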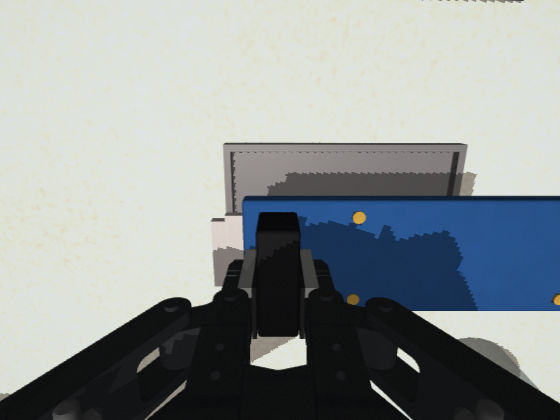

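The deck hangs level from the block and is clear of the tray. I work out its lateral offset in the grip.

```bash
python3 - <<'E'
from h import *
s=tool(); c=cam("wrist"); H,S,V=[c["hsv"][...,i].astype(int) for i in range(3)]
b=(H>100)&(H<130)&(S>100)
y=np.radians(17.5);ex=np.array([np.cos(y),np.sin(y)]);ey=np.array([-ex[1],ex[0]])
for u in(340,380,420,450,500,540):
    v=np.where(b[:,u])[0]; P=[ray(c,u,k,146.)[:2]-s["tcp_pos"][:2] for k in(v.min(),v.max())]
    print(u,v.min(),v.max(),[np.round([p@ex,p@ey],1) for p in P])
t=cam("top");H,S,V=[t["hsv"][...,i].astype(int) for i in range(3)]
q=rect(t,(H>100)&(H<130)&(S>120),146,(130,150,290,300));print(q)
E
```

```text
t 5.30 tcp [480.4 318.9 147.5] yaw_y 17.5 open 16.4 F [-0.4 -0.5 -2.7] j7 -0.53
340 196 293 [array([27.9, 35.1]), array([ 30.7, -15.1])]
380 196 297 [array([46., 35.]), array([ 50.8, -17.4])]
420 196 310 [array([64.2, 35. ]), array([ 71.8, -25. ])]
450 196 310 [array([77.8, 35. ]), array([ 87.1, -25. ])]
500 197 310 [array([100.7,  34.6]), array([112.5, -25. ])]
540 197 310 [array([118.9,  34.6]), array([132.8, -25. ])]
[555.8 342.2 142.1  61.7  17.4]
```

```bash
python3 -m crank '0 -.03 .08 0; 0 -.1 .16 0; 0 -.2 .2 0; 0 -.32 .2 0; 0 -.44 .2 0'
python3 -m crank '.03 -.12 0 -.02; .06 -.26 0 -.04; .1 -.42 0 -.06; .14 -.58 0 -.083; .17 -.72 0 -.083'
python3 -m crank '.03 -.14 -.05 0; .07 -.28 -.12 0; .11 -.4 -.2 0; .15 -.5 -.3 0; .165 -.56 -.4 0'
python3 -m crank '0 0 -.05 0; 0 0 -.1 0; 0 0 -.13 0; 0 0 -.15 0; 0 0 -.15 0'
python3 - <<'E'
from h import *
tool(); c=cam("top"); save(c,"t2",(220,140,400,290),4)
H,S,V=[c["hsv"][...,i].astype(int) for i in range(3)]
print(rect(c,(H>100)&(H<130)&(S>120),70,(250,130,400,300)))
E
```

```text
t: 5.82
tcp_pos: [479.1, 229.8, 185.4]
ee_rot: [-1.855, -2.534, 0.002]
force: [0.2, -0.4, -2.2]
opening: 16.1
t: 6.23
tcp_pos: [513.3, 83.8, 184.8]
ee_rot: [-2.175, -2.265, 0.004]
force: [0.2, -0.7, -2.5]
opening: 16.5
t: 6.65
tcp_pos: [546.8, -29.1, 104.0]
ee_rot: [-2.175, -2.267, 0.003]
force: [-1.2, -0.3, -1.5]
opening: 15.9
t: 7.07
tcp_pos: [546.5, -23.9, 76.0]
ee_rot: [-2.168, -2.273, 0.0]
force: [0.3, 0.3, -1.0]
opening: 16.2
t 7.07 tcp [546.5 -23.9  76. ] yaw_y 2.7 open 16.2 F [ 0.3  0.3 -1. ] j7 -0.12
[614.9 -15.  167.4  56.2  -0.9]
```

```bash
python3 - <<'E'
from h import *
s=tool(); c=cam("wrist"); save(c,"w3"); H,S,V=[c["hsv"][...,i].astype(int) for i in range(3)]
b=(H>100)&(H<130)&(S>100)
E=[]
for u in(420,450,480,510,540):
    v=np.where(b[:,u])[0]; P=[ray(c,u,k,72.)[:2] for k in(v.min(),v.max())]; E.append(P); print(u,v.min(),v.max(),np.round(P,1).tolist())
E=np.array(E)
for i in(0,1):
    p=np.polyfit(E[:,i,0],E[:,i,1],1);print("edge yaw %.2f y@615 %.1f"%(np.degrees(np.arctan(p[0])),np.polyval(p,615)))
d=V<60
for u in range(300,560,40):
    v=np.where(d[:,u])[0]; print(u,v[:1],v[-1:])
E
```

```text
t 7.12 tcp [546.9 -24.1  76.7] yaw_y 2.7 open 15.9 F [-0.4  0.3 -1.8] j7 -0.12
420 196 310 [[610.7, 13.0], [621.3, -47.8]]
450 196 310 [[624.6, 13.7], [636.8, -47.1]]
480 196 310 [[638.5, 14.3], [652.4, -46.4]]
510 197 310 [[652.5, 14.5], [667.9, -45.6]]
540 197 310 [[666.4, 15.1], [683.4, -44.9]]
edge yaw 2.11 y@615 13.3
edge yaw 2.70 y@615 -48.1
300 [187] [419]
340 [188] [419]
380 [188] [419]
420 [188] [419]
460 [188] [419]
500 [189] [419]
540 [197] [419]
```

View pics/w3.png

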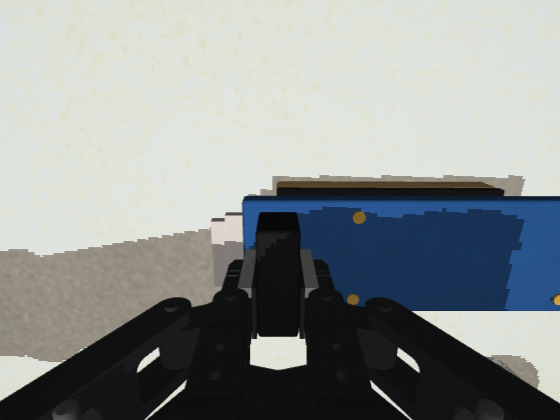

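The deck hangs level over the rest and parallel to it. The rest's +y side shows as a brown and black strip from (278,185) to (500,188). I check that edge by ray.

```bash
python3 - <<'E'
from h import *
c=cam("wrist")
im=c["color"].astype(int)
for u in(320,400,470): print(u,[tuple(im[v,u]) for v in range(178,198,2)])
for u,v in((278,188),(400,188),(500,189),(320,182),(470,182)): print(u,v,np.round(ray(c,u,v,24),1),np.round(ray(c,u,v,0),1))
E
```

```text
320 [(np.int64(152), np.int64(145), np.int64(133)), (np.int64(133), np.int64(125), np.int64(111)), (np.int64(83), np.int64(66), np.int64(42)), (np.int64(86), np.int64(67), np.int64(43)), (np.int64(87), np.int64(69), np.int64(45)), (np.int64(13), np.int64(15), np.int64(13)), (np.int64(21), np.int64(19), np.int64(19)), (np.int64(21), np.int64(19), np.int64(18)), (np.int64(22), np.int64(20), np.int64(20)), (np.int64(14), np.int64(29), np.int64(50))]
400 [(np.int64(153), np.int64(147), np.int64(135)), (np.int64(153), np.int64(147), np.int64(135)), (np.int64(79), np.int64(62), np.int64(38)), (np.int64(82), np.int64(65), np.int64(41)), (np.int64(104), np.int64(81), np.int64(52)), (np.int64(10), np.int64(10), np.int64(9)), (np.int64(19), np.int64(19), np.int64(18)), (np.int64(19), np.int64(18), np.int64(18)), (np.int64(23), np.int64(22), np.int64(22)), (np.int64(13), np.int64(28), np.int64(49))]
470 [(np.int64(153), np.int64(147), np.int64(135)), (np.int64(152), np.int64(146), np.int64(133)), (np.int64(74), np.int64(58), np.int64(37)), (np.int64(80), np.int64(63), np.int64(40)), (np.int64(96), np.int64(75), np.int64(48)), (np.int64(14), np.int64(13), np.int64(12)), (np.int64(20), np.int64(18), np.int64(19)), (np.int64(20), np.int64(19), np.int64(20)), (np.int64(20), np.int64(20), np.int64(18)), (np.int64(14), np.int64(28), np.int64(48))]
278 188 [545.9   1.1  24. ] [546.2  -4.9   0. ]
400 188 [620.4   4.6  24. ] [629.8  -1.    0. ]
500 189 [681.6   6.9  24. ] [698.6   1.5   0. ]
320 182 [571.2   6.1  24. ] [574.6   0.6   0. ]
470 182 [662.3  10.3  24. ] [676.9   5.4   0. ]
```

```bash
python3 -m crank '0 0 -.04 0; 0 0 -.08 0; 0 0 -.12 0; 0 0 -.15 0; 0 0 -.17 0'
python3 -m crank '0 0 -.005 0; 0 0 -.01 0; 0 0 -.014 0; 0 0 -.018 0; 0 0 -.02 0'
python3 -m crank '0 0 0 0; 0 0 0 0; 0 0 0 0; 0 0 0 0; 0 0 0 0'
```

```text
t: 7.63
tcp_pos: [546.0, -25.5, 40.9]
ee_rot: [-2.17, -2.27, 0.002]
force: [0.0, -0.0, -2.3]
opening: 16.5
t: 8.05
tcp_pos: [547.1, -25.5, 38.5]
ee_rot: [2.171, 2.27, 0.0]
force: [-0.3, -0.0, -2.1]
opening: 16.5
t: 8.47
tcp_pos: [546.9, -25.5, 38.4]
ee_rot: [2.171, 2.271, 0.0]
force: [-0.7, 0.4, -2.0]
opening: 16.2
```

```bash
python3 -m crank '0 0 -.003 0; 0 0 -.006 0; 0 0 -.008 0; 0 0 -.008 0; 0 0 -.008 0'
```

```text
t: 8.88
tcp_pos: [547.0, -25.5, 38.1]
ee_rot: [2.171, 2.27, -0.001]
force: [-4.0, -0.4, 9.2]
opening: 16.5
```

```bash
python3 -m crank '0 0 0 0; 0 0 .002 0; 0 0 .003 0; 0 0 .003 0; 0 0 .003 0' -1
python3 -m crank '0 0 .02 0; 0 0 .1 0; 0 0 .25 0; 0 0 .45 0; 0 0 .65 0'
python3 -m crank '0 0 .2 -.04; .02 0 .3 -.08; .06 0 .35 -.12; .1 0 .35 -.16; .1 0 .35 -.199'
python3 -m crank '.05 0 0 -.04; .1 0 0 -.08; .15 0 0 -.12; .2 0 0 -.16; .24 0 0 -.199'
python3 -m crank '0 0 0 -.04; 0 0 0 -.08; 0 0 0 -.102; 0 0 0 -.102; 0 0 0 -.102'
python3 - <<'E'
from h import *
s=tool()
for n in("top","wrist"):
    c=cam(n); save(c,n+"4",None,1); H,S,V=[c["hsv"][...,i].astype(int) for i in range(3)]
    print(n,rect(c,(H>100)&(H<130)&(S>120),34,(250,130,400,300) if n=="top" else None))
E
```

```text
t: 9.3
tcp_pos: [546.9, -25.5, 37.3]
ee_rot: [2.171, 2.271, 0.0]
force: [0.4, -0.1, 0.3]
opening: 75.6
t: 9.72
tcp_pos: [545.9, -25.2, 168.3]
ee_rot: [-2.169, -2.27, 0.001]
force: [2.1, -0.1, -0.6]
opening: 85.7
t: 10.13
tcp_pos: [568.5, -25.5, 238.9]
ee_rot: [2.767, 1.484, 0.005]
force: [0.2, 0.5, -1.1]
opening: 85.3
t: 10.55
tcp_pos: [615.4, -25.4, 237.4]
ee_rot: [-3.091, -0.562, -0.0]
force: [-0.2, 0.4, -0.3]
opening: 85.6
t: 10.97
tcp_pos: [614.8, -25.3, 237.4]
ee_rot: [3.141, 0.075, -0.0]
force: [-0.1, -0.3, -0.2]
opening: 85.6
t 10.97 tcp [614.8 -25.3 237.4] yaw_y -87.3 open 85.6 F [-0.1 -0.3 -0.2] j7 -1.62
top [596.3 -20.7 131.2  58.3   5.4]
wrist [614.8 -20.6 168.1  58.7   2.6]
```

View pics/wrist4.png

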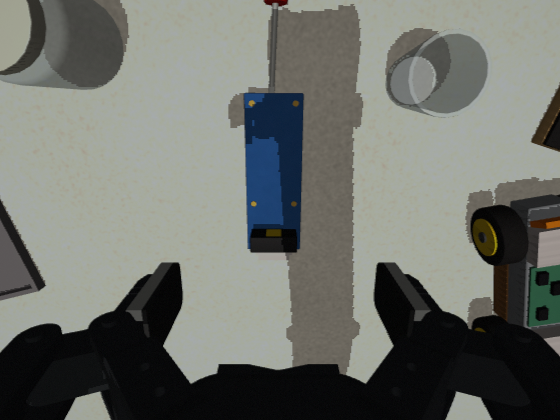

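The deck lies on the rest, centred at (614.8, about −19), yaw 2.6°, with the gripper released. In this view its corners are (246,93) to (302,252). I grip it by its long sides at 20 N and lift to see how it tilts under gravity.

```bash
python3 -m crank '0 .03 -.2 0; 0 .03 -.4 0; 0 .03 -.6 0; 0 .03 -.8 0; 0 .03 -.9 0' -1
python3 -m crank '0 0 -.08 0; 0 0 -.16 0; 0 0 -.22 0; 0 0 -.25 0; 0 0 -.25 0'
python3 -m crank '0 0 0 0; 0 0 0 0; 0 0 0 0; 0 0 0 0; 0 0 0 0' 1 20
python3 -m crank '0 0 .005 0; 0 0 .01 0; 0 0 .02 0; 0 0 .03 0; 0 0 .04 0'
python3 -m crank '0 0 .05 0; 0 0 .12 0; 0 0 .2 0; 0 0 .28 0; 0 0 .32 0'
python3 - <<'E'
from h import *
tool(); c=cam("wrist"); save(c,"w5")
E
```

```text
t: 11.48
tcp_pos: [611.5, -19.7, 52.2]
ee_rot: [-3.14, -0.073, 0.011]
force: [-0.9, -0.2, -0.0]
opening: 85.5
t: 11.9
tcp_pos: [613.9, -19.5, 6.0]
ee_rot: [-3.141, -0.072, 0.004]
force: [-0.4, -0.1, -0.2]
opening: 85.5
t: 12.32
tcp_pos: [616.0, -19.6, 8.8]
ee_rot: [3.14, 0.071, 0.004]
force: [0.0, -0.6, 5.3]
opening: 59.6
t: 12.73
tcp_pos: [614.4, -19.4, 15.0]
ee_rot: [-3.141, -0.071, 0.002]
force: [-0.3, 0.0, -2.2]
opening: 60.0
t: 13.15
tcp_pos: [616.6, -19.2, 83.0]
ee_rot: [3.14, 0.071, 0.007]
force: [0.1, -0.9, -2.1]
opening: 59.7
t 13.15 tcp [616.6 -19.2  83. ] yaw_y -87.4 open 59.7 F [ 0.1 -0.9 -2.1] j7 -1.68
```

View pics/w5.png

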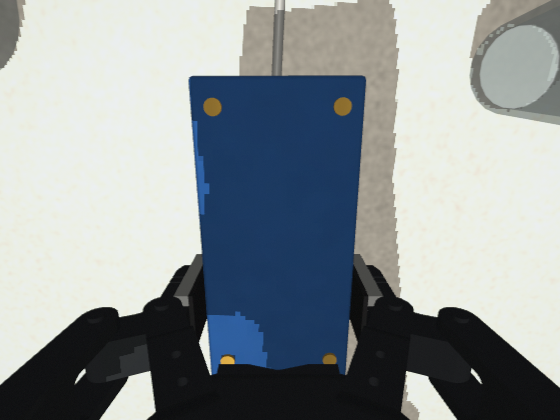

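The deck is held level. It does not sag at 20 N, so friction keeps it flat. I will tilt it against the front edge of the rest. First I set it back down and regrip 20 mm further forward. Then I use the rest's front edge as a pivot and push the grip down so that the front dips.

```bash
python3 -m crank '0 0 -.08 0; 0 0 -.17 0; 0 0 -.25 0; 0 0 -.31 0; 0 0 -.335 0'
python3 -m crank '0 0 -.005 0; 0 0 -.01 0; 0 0 -.015 0; 0 0 -.02 0; 0 0 -.02 0'
python3 -m crank '0 0 0 0; 0 0 0 0; 0 0 0 0; -.05 -.002 0 0; -.1 -.004 0 0' -1
python3 -m crank '0 0 0 0; 0 0 0 0; 0 0 0 0; 0 0 0 0; 0 0 0 0' 1 40
python3 -m crank '0 0 .02 0; 0 0 .06 0; -.1 -.004 .1 0; -.2 -.009 .1 0; -.3 -.014 .1 0'
python3 -m crank '-.05 -.003 0 0; -.075 -.004 0 0; -.075 -.004 -.03 0; -.075 -.004 -.06 0; -.075 -.004 -.08 0'
python3 -m crank '0 0 0 0; 0 0 0 0; 0 0 -.005 0; 0 0 -.01 0; 0 0 -.01 0'
```

```text
t: 13.62
tcp_pos: [613.3, -19.5, 10.2]
ee_rot: [-3.141, -0.071, 0.005]
force: [-1.2, -0.3, -2.9]
opening: 59.4
t: 14.03
tcp_pos: [615.4, -19.5, 9.0]
ee_rot: [3.141, 0.071, 0.002]
force: [0.8, 0.8, -2.0]
opening: 59.4
t: 14.45
tcp_pos: [595.3, -20.1, 8.7]
ee_rot: [-3.141, -0.071, -0.002]
force: [-0.4, -0.0, -0.5]
opening: 85.9
t: 14.87
tcp_pos: [595.8, -20.3, 9.0]
ee_rot: [3.141, 0.071, 0.002]
force: [-0.7, -0.2, 4.6]
opening: 59.1
t: 15.28
tcp_pos: [534.6, -22.9, 28.9]
ee_rot: [-3.141, -0.071, -0.001]
force: [-0.9, 0.2, -3.0]
opening: 59.4
t: 15.7
tcp_pos: [520.6, -23.8, 11.6]
ee_rot: [-3.14, -0.071, -0.001]
force: [-0.4, -1.1, -2.7]
opening: 59.6
t: 16.12
tcp_pos: [520.0, -23.8, 10.2]
ee_rot: [-3.141, -0.071, 0.0]
force: [0.2, 0.7, -1.3]
opening: 59.1
```

```bash
python3 -m crank '0 0 -.004 0; 0 0 -.008 0; 0 0 -.012 0; 0 0 -.016 0; 0 0 -.02 0'
python3 -m crank '0 0 -.003 0; 0 0 -.006 0; 0 0 -.009 0; 0 0 -.01 0; 0 0 -.01 0'
python3 - <<'E'
from h import *
tool(); c=cam("wrist"); save(c,"w6")
s=cam("scene"); save(s,"s6",(200,140,340,260),5)
E
```

```text
t: 16.53
tcp_pos: [519.9, -23.9, 7.9]
ee_rot: [3.14, 0.071, -0.001]
force: [-6.7, -0.8, 14.2]
opening: 58.9
t: 16.95
tcp_pos: [519.8, -23.9, 6.1]
ee_rot: [3.14, 0.071, -0.001]
force: [-7.8, 0.7, 14.5]
opening: 58.9
t 16.95 tcp [519.8 -23.9   6.1] yaw_y -87.4 open 58.9 F [-7.8  0.7 14.5] j7 -1.68
```

View pics/s6.png

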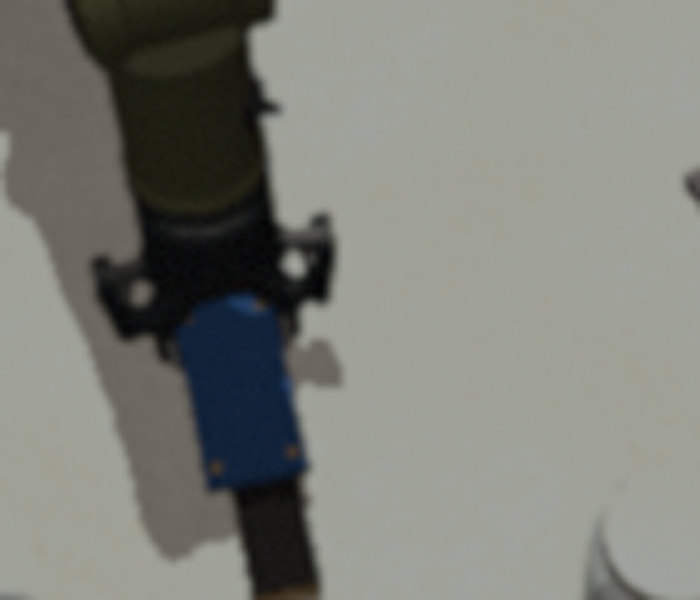

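The scene view shows the deck over the front end of the rest, with its rear end toward the viewer (crop about (255,470)). Next I compute its tilt from the row of the rear edge in the wrist image.

```bash
cat >> h.py <<'E'
from scipy.optimize import brentq
def rear_row(im_rgb):
    h=cv2.cvtColor(im_rgb,cv2.COLOR_RGB2HSV).astype(int); b=(h[...,0]>100)&(h[...,0]<130)&(h[...,1]>100)
    return np.median([np.where(b[:,u])[0].min() for u in range(240,320,5)])
def row_of(th,g,T,K):
    "row of the rear top edge; g = grip place on the deck (mm), th tilt deg, rear up"
    a=np.radians(th); L=85-g; x=L*np.cos(a)-5*np.sin(a); z=-(20.2+L*np.sin(a)+5*np.cos(a))
    q=K@(np.linalg.inv(T)@[x,0,z,1])[:3]; return q[1]/q[2]
def tilt(c,g):
    v=rear_row(c["color"]); f=lambda t:row_of(t,g,c["T_tool_cam"],c["intrinsics"])-v
    return v,round(brentq(f,-15,35),1)
E
python3 - <<'E'
from h import *
c=cam("wrist")
print("now",tilt(c,-20))
c["color"]=cv2.cvtColor(cv2.imread("pics/w5.png"),cv2.COLOR_BGR2RGB)
print("w5",tilt(c,0))
print([round(row_of(t,-20,c["T_tool_cam"],c["intrinsics"])) for t in(0,5,10,15,20,25)])
E
```

```text
Traceback (most recent call last):
  File "h.py", line 41, in tilt
    return v,round(brentq(f,-15,35),1)
                   ~~~~~~^^^^^^^^^^
ValueError: f(a) and f(b) must have different signs
```

```bash
python3 - <<'E'
from h import *
c=cam("wrist"); T,K=c["T_tool_cam"],c["intrinsics"]
print("now",rear_row(c["color"]))
w5=cv2.cvtColor(cv2.imread("pics/w5.png"),cv2.COLOR_BGR2RGB)
print("w5",rear_row(w5))
for g in(0,-20): print(g,[round(row_of(t,g,T,K)) for t in(-10,0,5,10,15,20,25)])
E
```

```text
now 3.0
w5 76.0
0 [75, 70, 70, 73, 79, 88, 101]
-20 [18, 1, -5, -9, -9, -6, 4]
```

View pics/w6.png

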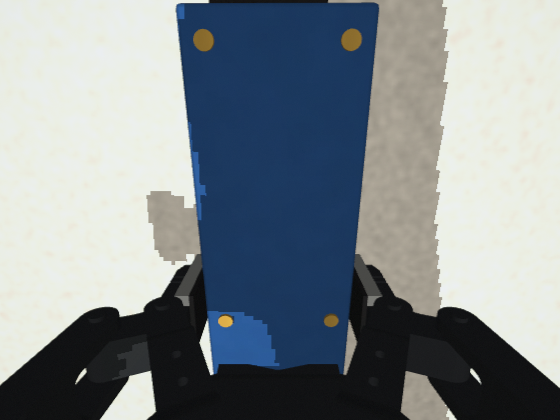

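The wrist view shows the rear edge at row 3, columns 177 to 378. Its row hardly changes with tilt, so I use its width instead.

```bash
cat >> h.py <<'E'
def width(im_rgb,dv=3):
    h=cv2.cvtColor(im_rgb,cv2.COLOR_RGB2HSV).astype(int); b=(h[...,0]>100)&(h[...,0]<130)&(h[...,1]>100)
    v=int(rear_row(im_rgb))+dv; u=np.where(b[v])[0]; return v,u.min(),u.max(),u.max()-u.min()+1
def wid_of(th,g,T,K,dz=0.):
    a=np.radians(th); L=85-g; x=L*np.cos(a)-5*np.sin(a); z=-(20.2+dz+L*np.sin(a)+5*np.cos(a))
    q=(np.linalg.inv(T)@[x,0,z,1])[:3]; return K[0,0]*60/q[2]
E
python3 - <<'E'
from h import *
c=cam("wrist"); T,K=c["T_tool_cam"],c["intrinsics"]
w5=cv2.cvtColor(cv2.imread("pics/w5.png"),cv2.COLOR_BGR2RGB)
print("now",width(c["color"]),"w5",width(w5))
for g in(0,-20): print(g,[round(wid_of(t,g,T,K)) for t in(-5,0,5,10,15,20,25)])
E
```

```text
now (6, np.int64(177), np.int64(377), np.int64(201)) w5 (79, np.int64(189), np.int64(365), np.int64(177))
0 [170, 181, 194, 207, 221, 237, 253]
-20 [177, 192, 209, 229, 251, 277, 306]
```

```bash
python3 -m crank '0 0 -.004 0; 0 0 -.008 0; 0 0 -.012 0; 0 0 -.015 0; 0 0 -.015 0'
python3 - <<'E'
from h import *
tool(); c=cam("wrist"); print(width(c["color"]))
E
```

```text
t: 17.62
tcp_pos: [519.8, -23.9, 3.1]
ee_rot: [3.14, 0.071, -0.001]
force: [-7.0, 0.7, 14.2]
opening: 59.5
t 17.62 tcp [519.8 -23.9   3.1] yaw_y -87.4 open 59.5 F [-7.   0.7 14.2] j7 -1.68
(3, np.int64(167), np.int64(388), np.int64(222))
```

```bash
python3 -m crank '0 0 -.003 0; 0 0 -.006 0; 0 0 -.007 0; 0 0 -.007 0; 0 0 -.007 0'
python3 - <<'E'
from h import *
tool(); c=cam("wrist"); print(width(c["color"]))
E
```

```text
t: 18.08
tcp_pos: [519.9, -23.9, 1.9]
ee_rot: [3.14, 0.071, -0.001]
force: [-7.7, -0.3, 15.0]
opening: 59.2
t 18.08 tcp [519.9 -23.9   1.9] yaw_y -87.4 open 59.2 F [-7.7 -0.3 15. ] j7 -1.69
(3, np.int64(162), np.int64(392), np.int64(231))
```

The tilt is about 10 to 12°. I lift, then locate the rover precisely from the first top and scene pictures.

```bash
python3 -m crank '0 0 .03 0; 0 0 .1 0; 0 0 .22 0; 0 0 .4 0; 0 0 .58 0'
python3 - <<'E'
from h import *
tool(); c=cam("wrist"); print(width(c["color"]))
a=cv2.imread("pics/top0.png")[208:318,392:482]; b=cv2.imread("pics/scene0.png")[145:255,95:185]
im=np.hstack([a,b]); im=cv2.convertScaleAbs(im,alpha=1.6)
cv2.imwrite("pics/rov.png",cv2.resize(im,None,fx=4.4,fy=4.4,interpolation=cv2.INTER_CUBIC))
for n in("top","scene"):
    h=cv2.cvtColor(cv2.imread(f"pics/{n}0.png"),cv2.COLOR_BGR2HSV).astype(int)
    m=((h[...,0]>3)&(h[...,0]<20)&(h[...,1]>170)&(h[...,2]>70)).astype(np.uint8)
    for k in cv2.findContours(m,cv2.RETR_EXTERNAL,cv2.CHAIN_APPROX_NONE)[0]:
        if cv2.contourArea(k)>15: print(n,cv2.contourArea(k),cv2.minAreaRect(k),cv2.approxPolyDP(k,1.5,True)[:,0].tolist())
E
```

```text
t: 18.55
tcp_pos: [518.7, -23.7, 116.3]
ee_rot: [-3.14, -0.072, 0.004]
force: [0.3, 0.3, -2.2]
opening: 59.0
t 18.55 tcp [518.7 -23.7 116.3] yaw_y -87.4 open 59.0 F [ 0.3  0.3 -2.2] j7 -1.60
(3, np.int64(166), np.int64(389), np.int64(224))
top 204.0 ((443.8824462890625, 293.0294189453125), (9.701424598693848, 24.4960994720459), 75.96376037597656) [[455, 287], [431, 292], [434, 300], [456, 295]]
top 63.5 ((421.9999694824219, 220.99996948242188), (4.772469997406006, 17.35443687438965), 77.47119140625) [[430, 217], [416, 220], [414, 225], [428, 222]]
scene 21.0 ((142.5, 237.0), (2.0504584312438965, 18.026947021484375), 70.01689910888672) [[151, 234], [134, 240]]
scene 114.5 ((126.48615264892578, 179.872802734375), (8.481866836547852, 20.57731056213379), 72.47443389892578) [[137, 179], [131, 174], [120, 178], [117, 184], [118, 187], [120, 184], [133, 180], [137, 181]]
```

View pics/rov.png

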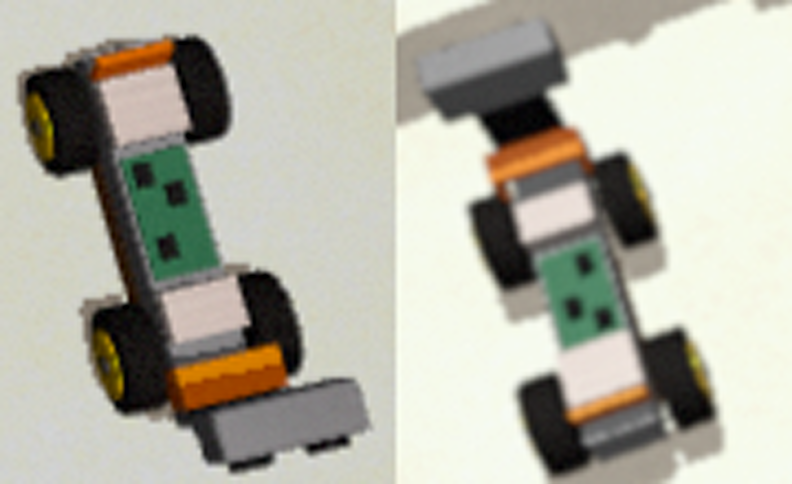

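The crop shows the white ledges at z = 75: front near top pixel (438.6,278.6), rear near (425.2,232). Between them is the green plate, and the orange lip and stop lie outside them. I mask the ledges to get the rover's pose.

```bash
python3 - <<'E'
from h import *
def ld(n):
    c=cam(n); c["color"]=cv2.cvtColor(cv2.imread(f"pics/{n}0.png"),cv2.COLOR_BGR2RGB); c["hsv"]=cv2.cvtColor(c["color"],cv2.COLOR_RGB2HSV); return c
t=ld("top"); s=ld("scene")
for c,pts in((t,[(438,279),(425,232)]),(s,[(131,195),(136,228)])):
    cen=[]
    for u,v in pts:
        im=c["color"].astype(int); ref=im[v-2:v+3,u-2:u+3].reshape(-1,3).mean(0)
        m=(np.abs(im-ref).max(2)<22).astype(np.uint8)
        n,lab,st,_=cv2.connectedComponentsWithStats(m,connectivity=4); m=lab==lab[v,u]
        q=rect(c,m,75); cen.append(q); print((u,v),ref.round(),int(m.sum()),q)
    a,b=cen[0][:2],cen[1][:2]; d=b-a; print("yaw %.2f dist %.1f"%(np.degrees(np.arctan2(d[1],d[0])),np.hypot(*d)), "origin",a+d*60/125)
# lip rear top edge and stop edge by the orange corners
for n,c,p,z in(("lip",t,[(455,287),(431,292)],87.5),("stop",t,[(430,217),(416,220),(414,225),(428,222)],84)): print(n,[np.round(ray(c,*q,z)[:2],1) for q in p])
E
```

```text
(438, 279) [130. 119. 114.] 195 [ 444.6 -343.6   44.4   29.   -76.7]
(425, 232) [129. 118. 113.] 245 [ 566.4 -315.4   44.1   38.2  -76.8]
yaw 13.04 dist 125.0 origin [ 503.064 -330.064]
(131, 195) [137. 131. 126.] 139 [ 446.5 -340.2   44.4   29.2  -77.5]
(136, 228) [147. 140. 135.] 142385 [ 493.1   28.9 1474.5 1387.6   88.3]
yaw 82.80 dist 372.0 origin [ 468.868 -163.032]
lip [array([ 420.7, -380.9]), array([ 408.6, -318.9])]
stop [array([ 603.4, -329.1]), array([ 595.7, -292. ]), array([ 582.5, -286. ]), array([ 590.1, -323.1])]
```

The ledge centres are 125.0 mm apart, exactly as specified. That gives the rover yaw as 13.05° and its origin as about (503.3,−329.5). I carry the tilted deck over the bay.

```bash
python3 -m crank '0 -.05 .02 .01; 0 -.13 .04 .02; 0 -.24 .05 .04; 0 -.37 .05 .05; 0 -.5 .05 .058'
python3 -m crank '0 -.13 0 0; 0 -.26 0 0; 0 -.39 0 0; 0 -.5 0 0; 0 -.6 0 0'
python3 -m crank '0 -.1 0 0; 0 -.2 0 0; 0 -.3 0 0; 0 -.36 0 0; -.01 -.4 0 0'
python3 -m crank '0 0 -.03 0; 0 0 -.06 0; 0 0 -.1 0; 0 0 -.13 0; 0 0 -.14 0'
python3 - <<'E'
from h import *
s=tool(); c=cam("wrist"); print(width(c["color"]))
ex=np.array([.9742,.2258]);ey=np.array([-.2258,.9742]);d=s["tcp_pos"][:2]-[503.3,-329.5]; print("rover xy",d@ex,d@ey)
E
```

```text
t: 19.12
tcp_pos: [518.7, -124.4, 124.3]
ee_rot: [-3.12, -0.361, 0.004]
force: [-0.7, 0.1, -2.1]
opening: 59.2
t: 19.53
tcp_pos: [518.3, -245.4, 123.7]
ee_rot: [-3.12, -0.354, 0.005]
force: [0.2, -0.4, -2.7]
opening: 59.2
t: 19.95
tcp_pos: [516.8, -325.2, 124.1]
ee_rot: [-3.12, -0.354, 0.003]
force: [-0.5, -0.7, -2.7]
opening: 58.9
t: 20.37
tcp_pos: [517.3, -322.0, 96.1]
ee_rot: [-3.119, -0.359, 0.003]
force: [-0.8, 0.5, -2.5]
opening: 59.3
t 20.37 tcp [ 517.3 -322.    96.1] yaw_y -76.9 open 59.3 F [-0.8  0.5 -2.5] j7 -0.92
(3, np.int64(166), np.int64(389), np.int64(224))
rover xy 15.297597643662943 4.127311287366521
```

```bash
python3 -m crank '0 -.01 0 0; 0 -.02 -.02 0; 0 -.02 -.04 0; 0 -.02 -.06 0; 0 -.02 -.07 0'
python3 - <<'E'
from h import *
s=tool(); ex=np.array([.9742,.2258]);ey=np.array([-.2258,.9742]);O=np.array([503.1,-330.1])
d=s["tcp_pos"][:2]-O; print("rover xy (top-cam origin)",d@ex,d@ey)
c=cam("top"); h=c["hsv"].astype(int); b=(h[...,0]>100)&(h[...,0]<130)&(h[...,1]>120); b[:,:390]=0
n,lab,st,_=cv2.connectedComponentsWithStats(b.astype(np.uint8)); i=1+st[1:,4].argmax(); print(st[i])
k=np.argwhere(lab==i); z0=s["tcp_pos"][2]+22.2
rows=[]
for v in range(k[:,0].min(),k[:,0].max()+1,3):
    u=k[k[:,0]==v][:,1]; o=[]
    for uu in(u.min()-.5,u.max()+.5):
        z=z0+5
        for _ in range(4):
            p=ray(c,uu,v,z)[:2]-O; z=z0+5+np.tan(np.radians(11))*(p@ex-d@ex)
        o.append(np.round([p@ex,p@ey],1).tolist())
    print(v,o)
save(c,"t7",(380,190,500,320),5)
E
```

```text
t: 20.83
tcp_pos: [517.5, -327.8, 83.2]
ee_rot: [-3.121, -0.356, 0.001]
force: [-0.9, 0.2, -1.4]
opening: 58.9
t 20.83 tcp [ 517.5 -327.8   83.2] yaw_y -77.0 open 58.9 F [-0.9  0.2 -1.4] j7 -0.92
rover xy (top-cam origin) 14.568984877846963 -0.984198286503871
[415 207  28  39 673]
207 [[115.4, -22.0], [113.7, -29.5]]
210 [[115.7, 12.3], [105.8, -30.3]]
213 [[111.9, 29.0], [98.0, -31.1]]
216 [[104.0, 28.2], [90.7, -29.4]]
219 [[96.8, 29.9], [82.9, -30.2]]
222 [[88.9, 29.2], [75.0, -30.9]]
225 [[81.1, 28.4], [67.1, -31.7]]
228 [[73.8, 30.1], [59.8, -30.0]]
231 [[66.0, 29.3], [52.6, -28.3]]
234 [[58.1, 28.5], [48.8, -11.5]]
237 [[50.9, 30.3], [42.7, -4.8]]
240 [[43.0, 29.5], [36.0, -0.6]]
243 [[35.1, 28.7], [32.8, 18.7]]
```

By the same camera, the deck's lateral centre is only 0.6 mm from the rover's centre line. I touch the tongue lightly onto the front ledge to get its height.

```bash
python3 -m crank '0 0 -.01 0; 0 0 -.02 0; 0 0 -.03 0; 0 0 -.03 0; 0 0 -.03 0'
python3 -m crank '0 0 -.002 0; 0 0 -.004 0; 0 0 -.006 0; 0 0 -.006 0; 0 0 -.006 0'
python3 -m crank '0 0 -.002 0; 0 0 -.004 0; 0 0 -.006 0; 0 0 -.006 0; 0 0 -.006 0'
```

```text
t: 21.3
tcp_pos: [517.8, -327.8, 77.8]
ee_rot: [-3.121, -0.357, 0.0]
force: [-0.3, 0.2, -1.5]
opening: 58.6
t: 21.72
tcp_pos: [517.8, -327.9, 76.8]
ee_rot: [3.121, 0.357, -0.0]
force: [0.5, -0.9, -2.0]
opening: 59.1
t: 22.13
tcp_pos: [517.8, -327.9, 75.5]
ee_rot: [3.121, 0.357, -0.0]
force: [-0.2, 0.1, -2.3]
opening: 59.0
```

```bash
python3 -m crank '0 0 -.002 0; 0 0 -.004 0; 0 0 -.005 0; 0 0 -.005 0; 0 0 -.005 0'
python3 -m crank '0 0 -.002 0; 0 0 -.004 0; 0 0 -.005 0; 0 0 -.005 0; 0 0 -.005 0'
```

```text
t: 22.55
tcp_pos: [517.8, -327.9, 74.6]
ee_rot: [3.121, 0.356, -0.0]
force: [-0.0, -0.2, -1.9]
opening: 58.8
t: 22.97
tcp_pos: [517.9, -327.9, 73.6]
ee_rot: [3.121, 0.357, 0.0]
force: [0.5, -0.8, -1.3]
opening: 59.2
```

```bash
python3 -m crank '0 0 -.002 0; 0 0 -.004 0; 0 0 -.004 0; 0 0 -.004 0; 0 0 -.004 0'
python3 -m crank '0 0 -.002 0; 0 0 -.004 0; 0 0 -.004 0; 0 0 -.004 0; 0 0 -.004 0'
```

```text
t: 23.38
tcp_pos: [518.1, -327.9, 73.0]
ee_rot: [3.121, 0.357, 0.001]
force: [0.8, 0.4, 0.6]
opening: 59.6
t: 23.8
tcp_pos: [518.2, -327.9, 72.2]
ee_rot: [3.121, 0.357, 0.001]
force: [0.8, 1.3, 2.4]
opening: 58.9
```

The tongue touched the ledge at TCP z of about 73.3. I raise 1.8 mm and advance to the groove mouth.

```bash
python3 -m crank '0 0 .009 0; -.03 -.007 .009 0; -.06 -.014 .009 0; -.09 -.021 .009 0; -.112 -.026 .009 0'
python3 -m crank '-.01 -.002 0 0; -.02 -.005 0 0; -.03 -.007 -.001 0; -.039 -.009 -.002 0; -.039 -.009 -.003 0'
python3 - <<'E'
from h import *
s=tool(); ex=np.array([.9742,.2258]);ey=np.array([-.2258,.9742]);O=np.array([503.1,-330.1])
d=s["tcp_pos"][:2]-O; print("rover xy",d@ex,d@ey,"tip",d@ex-78.7); c=cam("wrist"); print(width(c["color"]))
E
```

```text
t: 24.22
tcp_pos: [493.4, -333.6, 73.0]
ee_rot: [-3.121, -0.355, 0.003]
force: [0.1, 0.9, -2.2]
opening: 59.1
t: 24.63
tcp_pos: [487.3, -335.0, 73.1]
ee_rot: [3.121, 0.356, -0.0]
force: [0.1, 0.8, -1.8]
opening: 59.1
t 24.63 tcp [ 487.3 -335.    73.1] yaw_y -77.0 open 59.1 F [ 0.1  0.8 -1.8] j7 -0.88
rover xy -16.490009746867834 -1.2149724500643657 tip -95.19000974686784
(3, np.int64(165), np.int64(389), np.int64(225))
```

```bash
python3 -m crank '-.006 -.001 -.002 0; -.012 -.003 -.004 0; -.018 -.004 -.007 0; -.024 -.006 -.01 0; -.024 -.006 -.01 0'
python3 -m crank '-.002 0 0 0; -.004 -.001 0 0; -.006 -.001 0 0; -.008 -.002 0 0; -.008 -.002 0 0'
python3 - <<'E'
from h import *
s=tool(); ex=np.array([.9742,.2258]);ey=np.array([-.2258,.9742]);O=np.array([503.1,-330.1])
d=s["tcp_pos"][:2]-O; print("rover xy",d@ex,d@ey,"tip",d@ex-78.7,"F along",s["force"][:2]@ex)
E
```

```text
t: 25.1
tcp_pos: [482.4, -336.2, 70.9]
ee_rot: [-3.121, -0.356, 0.001]
force: [-0.4, 0.2, -2.2]
opening: 59.0
t: 25.52
tcp_pos: [481.2, -336.5, 71.2]
ee_rot: [3.121, 0.356, -0.0]
force: [0.2, 0.7, -2.0]
opening: 59.0
t 25.52 tcp [ 481.2 -336.5   71.2] yaw_y -77.0 open 59.0 F [ 0.2  0.7 -2. ] j7 -0.87
rover xy -22.767259527985736 -1.3380984279092996 tip -101.46725952798573 F along 0.39966315804984953
```

No contact, and the tongue is under the lip (tip at about −101 mm, home). I lower gently, easing the deck back about 2.4 mm as it rotates flat, with a lighter grip.

```bash
python3 -m crank '0 0 -.004 0; 0 0 -.008 0; 0 0 -.012 0; 0 0 -.016 0; .001 0 -.02 0' - 25
python3 -m crank '.001 0 -.004 0; .002 0 -.008 0; .003 .001 -.012 0; .004 .001 -.016 0; .005 .001 -.02 0'
python3 - <<'E'
from h import *
tool(); c=cam("wrist"); print(width(c["color"]))
E
```

```text
t: 25.93
tcp_pos: [481.6, -336.4, 67.6]
ee_rot: [3.121, 0.357, -0.0]
force: [-0.6, 0.8, 4.1]
opening: 59.2
t: 26.35
tcp_pos: [482.6, -336.3, 64.2]
ee_rot: [3.121, 0.357, -0.0]
force: [-1.3, 1.5, 5.8]
opening: 59.3
t 26.35 tcp [ 482.6 -336.3   64.2] yaw_y -77.0 open 59.3 F [-1.3  1.5  5.8] j7 -0.87
(6, np.int64(174), np.int64(382), np.int64(209))
```

```bash
python3 -m crank '.001 0 -.004 0; .002 .001 -.008 0; .003 .001 -.012 0; .004 .001 -.015 0; .005 .001 -.018 0'
python3 -m crank '0 0 -.003 0; 0 0 -.006 0; .001 0 -.008 0; .001 0 -.01 0; .001 0 -.01 0'
python3 - <<'E'
from h import *
s=tool(); ex=np.array([.9742,.2258]);ey=np.array([-.2258,.9742]);O=np.array([503.1,-330.1])
d=s["tcp_pos"][:2]-O; print("rover xy",d@ex,d@ey); c=cam("wrist"); print(width(c["color"]))
E
```

```text
t: 26.82
tcp_pos: [483.5, -336.2, 60.6]
ee_rot: [3.121, 0.357, -0.001]
force: [-2.6, 1.8, 7.4]
opening: 59.3
t: 27.23
tcp_pos: [483.9, -336.1, 58.7]
ee_rot: [3.121, 0.357, 0.0]
force: [-1.5, 1.3, 6.0]
opening: 59.2
t 27.23 tcp [ 483.9 -336.1   58.7] yaw_y -77.0 open 59.2 F [-1.5  1.3  6. ] j7 -0.88
rover xy -20.066526705551738 -1.558081496085883
(14, np.int64(184), np.int64(373), np.int64(190))
```

```bash
python3 -m crank '0 0 -.002 0; 0 0 -.004 0; 0 0 -.005 0; 0 0 -.005 0; 0 0 -.005 0'
python3 -m crank '0 0 -.002 0; 0 0 -.004 0; 0 0 -.005 0; 0 0 -.005 0; 0 0 -.005 0'
python3 - <<'E'
from h import *
c=cam("wrist"); print(width(c["color"]))
E
```

```text
t: 27.7
tcp_pos: [483.9, -336.2, 58.3]
ee_rot: [3.12, 0.357, 0.0]
force: [-3.9, 2.0, 9.7]
opening: 59.1
t: 28.12
tcp_pos: [483.9, -336.1, 58.3]
ee_rot: [3.12, 0.357, -0.0]
force: [-5.8, 4.6, 14.5]
opening: 59.0
(14, np.int64(184), np.int64(373), np.int64(190))
```

The force rises without further travel, and the rear edge width matches level. I relieve the push, release and retreat upward.

```bash
python3 -m crank '0 0 .003 0; 0 0 .006 0; 0 0 .008 0; 0 0 .008 0; 0 0 .008 0'
python3 -m crank '0 0 0 0; 0 0 0 0; 0 0 0 0; 0 0 0 0; 0 0 0 0' -1
python3 -m crank '0 0 .02 0; 0 0 .08 0; 0 0 .2 0; 0 0 .36 0; 0 0 .52 0'
python3 -m crank '.05 0 .15 0; .15 0 .3 0; .25 0 .4 0; .25 0 .4 0; .25 0 .4 0'
python3 - <<'E'
from h import *
s=tool(); ex=np.array([.9742,.2258]);ey=np.array([-.2258,.9742]);O=np.array([503.1,-330.1])
for n in("wrist","top"):
    c=cam(n); h=c["hsv"].astype(int); b=(h[...,0]>100)&(h[...,0]<130)&(h[...,1]>120)
    q=rect(c,b,85,(392,150,480,330) if n=="top" else None); d=q[:2]-O; print(n,q,"rover",d@ex,d@ey)
    if n=="wrist": save(c,"fin")
    else: save(c,"fint",(390,205,482,320),5)
E
```

```text
t: 28.58
tcp_pos: [483.9, -336.2, 58.4]
ee_rot: [3.121, 0.357, 0.0]
force: [-1.1, 2.7, 6.4]
opening: 59.4
t: 29.0
tcp_pos: [483.6, -336.1, 56.9]
ee_rot: [-3.121, -0.356, 0.0]
force: [-0.4, -0.5, 0.0]
opening: 85.6
t: 29.42
tcp_pos: [483.3, -335.8, 162.8]
ee_rot: [-3.121, -0.357, 0.001]
force: [-0.3, -0.9, 0.6]
opening: 85.5
t: 29.83
tcp_pos: [535.2, -335.7, 243.3]
ee_rot: [3.119, 0.359, 0.005]
force: [0.2, 0.1, -1.2]
opening: 85.6
t 29.83 tcp [ 535.2 -335.7  243.3] yaw_y -76.9 open 85.6 F [ 0.2  0.1 -1.2] j7 -0.89
wrist [ 502.  -331.8  169.1   60.5   12.9] rover -1.4554800000000194 -1.4077599999999837
top [ 503.4 -332.7  170.3   62.4   12.5] rover -0.2948200000000366 -2.6006599999999565
```

View pics/fin.png

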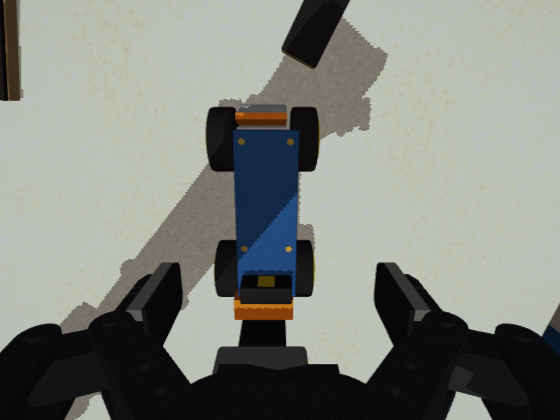

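The last view shows the deck flat between the lip (row 308) and the stop (row 118), square to both. I do a quick bystander check and hand in.

```bash
python3 - <<'E'
from h import *
c=cam("top"); a=cv2.imread("pics/top0.png").astype(int); b=cv2.cvtColor(c["color"],cv2.COLOR_RGB2BGR).astype(int)
for n,x in(("jar",(210,140,258,195)),("driver",(298,125,318,190)),("beaker",(345,155,385,195))):
    d=np.abs(a-b)[x[1]:x[3],x[0]:x[2]].max(2); print(n,"changed px",int((d>30).sum()),"of",d.size)
r.finish_job()
E
```

```text
jar changed px 0 of 2640
driver changed px 0 of 1300
beaker changed px 0 of 1600
the job is handed in; nothing more can be done
```

The deck is in the rover bay with its tongue under the lip, it is released, and the job is handed in. The clock read about 30 s of the 61 s allowed.

**What I did**
- I lifted the deck from its tray by the battery block, laid it on the rest nearest the base and let go.
- I then took it by its long sides. At 20 N it did not sag, so I set it down and regripped 20 mm further forward. I used the front edge of the rest as a pivot to raise the rear end by about 11°.
- I touched the tongue lightly on the front ledge to get its height, slid it under the lip without contact, and lowered the deck slowly until it stopped on the ledges. The push there reached about 15 N at most. I then relieved it, let go and backed away upward.

**Last checks**
- **Along the bay:** the top camera puts the deck centre 0.3 mm from home and the wrist camera 1.5 mm, both toward the lip and within the 4 mm of play.
- **Sideways:** the deck sits 1.4 mm (wrist) to 2.6 mm (top) off the centre line. The cameras disagree by about 1 mm, and I did not correct it.
- **Squareness:** the deck's yaw is 12.5° to 12.9°, against 13.05° for the rover.
- **Flatness:** I judged this from the force rising with no further travel and from the apparent width of the rear edge in the wrist image. I did not measure it directly.
- **Bystanders:** the pixels around the jar, beaker and screwdriver were unchanged from the first picture.

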